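# Dock the display cradle

## Robot

A 6-joint arm with a two-finger parallel gripper is mounted at the origin on the work surface. World frame = base frame: x ahead of the robot, y to its left, z up, the work surface at z = 0. Lengths are in m, angles in rad, forces in N, time in s.
With the tool pointing down it reaches from about 0.4 to 0.925 m from the base axis. Payload 12.5 kg.
Tool frame: the origin (TCP) lies at the very end of the fingers, on their centre line; the grasp point (between the pads) lies 19 mm behind it (pinch_z is the distance from the TCP to the grasp point, in m); x points along the fingers, y is the direction in which the jaws open and shut, and the axes are right-handed (so a half turn about x gives the same grasp; the last joint's range is limited). The gripper opens to 95 mm and grips with 3 to 60 N. Pads are 20 mm wide; open, the fingers measure 119 mm over their backs; the gripper's body (75 mm by 180 mm) begins 59 mm behind the grasp point.
Start: joints at [1.1, 0.491, 1.559, -0, 1.092, -0.106], TCP at [0.223, 0.584, 0.215] pointing down, gripper open.
Joint ranges: [-3.1, 3.1], [-0.84, 2.19], [0.05, 2.79], [-1.13, 4.28], [0.06, 2.93], [-2.69, 2.69]. Speed limits (rad/s): [2.22, 2.22, 2.79, 3.14, 3.14, 3.14].

## Interface

Orientations are given as a 3x3 rotation matrix whose columns are the frame's x, y, z axes.
In Python, from workcell import get_state, grab_frame, camera_model, sign_off, pinch_z gives the robot as it stands.
- The arm moves only by the tool apply_moves, never from a script. Its argument "increments" is a list of rows, each a list of 4 numbers: the shift along the tool's x, y, z in cm, then the turn about the tool's x in degrees. In form: [[x, y, z, roll], ...]. A call has 1 to 8 rows; each row is the pose to reach, as a shift and turn from the pose commanded when the call began, along the tool's axes at that moment; what a row does not reach only later rows make up. A row lasts 1/12 s, in which the tool goes at most 41.7 mm and 7.16 degrees, less where a joint would pass 70% of its speed; a pose out of reach is approached as far as the arm can. A call with a gripper value outside its range is refused whole. "jaw" is the finger opening in cm, from 0 to 9.51, set as the call begins (left out, the last holds). The fingers move at their own pace and stop on an object; the grip force is fixed at half the most. Time passes only in rows, so rows that repeat a pose let the fingers close. It gives the time, the measured TCP pose, the force and the opening at its end, in the units of the state.
- get_state(): the state, without advancing time (a new reading comes with each control period).
- grab_frame(name): name is "scene" or "top" or "wrist"; returns the picture (400x640x3 uint8, red, green, blue); there is no depth.
- camera_model(name): a dict with "K" (3x3 intrinsics, pixels), "T" (4x4, takes a point from camera to world coordinates). Camera axes: x right, y down, z forward; pixel columns grow to the right and rows downward; lengths in m; the calibration is good to about 2 mm. A picture is of the moment at which its call begins: read the wrist's pose just before it. camera_model takes no time and is no camera call; for the wrist camera it gives the pose at the moment of the call.
- sign_off(): hands the job in, once; it reports no verdict.
The state is a dict: "clock": time; "joints": joint angles; "dq": joint speeds; "joint_efforts": joint torques, N m; "tcp_pos": TCP position; "tcp_rot": TCP orientation; "contact_force": force on the tool from outside, world axes, zero at the start; "torque": the same for the moment, N m; "opening": opening from 0.0 (shut) to 1.0 (fully open).
Only numpy, scipy, OpenCV 4.12 (cv2) and the standard library are available. Lean on these libraries where they do the work, as an engineer would, in place of code of your own. Each camera call takes 0.05 s, during which the arm holds its last target. There are 200 camera calls.

## Task

Dock the grey display for its test: press the green lock button on the sliding cradle and, keeping it held down all the way, push the cradle along its rails until it stops against the blue dock block; then let the button spring back up so that the cradle stays locked there. Do not touch or lift out the display that lies in the cradle, and leave the things around it where they are.

Things in the scene. Friction and masses are not known exactly. Their poses are not given: they have to be found in the camera images.
- stage: fixed aluminium base plate of the docking stage, 180 mm (its x) by 340 mm (its y) by 8 mm thick, flat on the bench, carrying two steel rails along its y. Origin under its centre, on the bench top. The cradle slides towards the stage's +y, to the dock. Its x side with the button (-x) faces the robot. Its place and yaw vary.
- cradle (a joint): travel of the cradle along the stage's +y in m: 0 at its locked start; 0.085 to 0.115 when it touches the dock, depending on where the dock is clamped. Sliding friction about 1.5 N plus light damping. It slides only while the lock button is pressed 5 mm or more; with the button up the lock pin is caught between fixed teeth (2 to 3 mm play).
- lock (a joint): how far the green lock button is pressed, in m: 0 up, 0.008 fully down. A spring resists, 2 N at the start and 5.5 N fully down, and pushes it back up.
- button_top (a point): centre of the flat top of the green lock button on the cradle (44 mm in x by 38 mm in y); axes parallel to the stage's. It moves with cradle and button. Raised, the top is 52 mm above the bench; it sinks 8 mm when pressed. Three sides have only a low surround, 14 mm below the raised top; the -y side has the white ledge.
- ledge_face (a point): middle of the upper edge of the face of the white ledge, an upright wall on the cradle 50 mm wide in x and 6 mm thick, right behind the button. The face looks to +y, 22 mm to -y of the button's centre; its top is 16 mm above the raised button's top. A fingertip pressing the button can push the cradle to +y by this ledge.
- cradle_front (a point): point on the cradle's front (+y) edge, in line with the button in x, 28 mm above the bench, 55 mm to +y of the button's centre; axes parallel to the stage's. Cradle: dark grey plate 176 mm (x) by 110 mm (y) by 8 mm; the display's tray is on its far (+x) side, the button on its near (-x) side.
- dock_face (a point): point on the front face of the blue dock block where cradle_front meets it, 28 mm above the bench; axes parallel to the stage's. Its distance from cradle_front along the stage's y is the travel that is left.
- dock: fixed blue dock block, 170 mm in x, 35 mm in y, top 52 mm above the bench, with a black connector housing up to 64 mm on the display's side and a black thumbscrew, 18 mm wide, up to 68 mm on the button's side. Origin on the bench at the middle of its front face, which looks to -y; axes parallel to the stage's.
- display_mid (a point): centre of the grey display, 96 x 96 x 28 mm, lying loose in the cradle's tray (walls 12 mm high) with about 2 mm play; its top is 60 mm above the bench, its near edge 17 mm to +x of the button's edge.
- remote: loose orange hand-held remote, 62 x 120 x 24 mm, lying near the stage. Origin under its centre.
- red_cap: loose red plastic cap, 22 mm wide, 20 mm high, near the stage. Origin under its centre.
- tape_roll: loose white tape roll, 80 mm wide, 24 mm high, lying behind the stage. Origin under its centre.
- screwdriver: loose screwdriver, 150 mm long, lying behind the stage. Origin under its centre (lying along its x).
- spare_display: loose spare grey display, 110 x 110 x 30 mm, on the right of the bench. Origin under its centre.
- parts_tray: loose clear tray, 110 x 160 x 35 mm, on the left of the bench. Origin under its centre.
- contact_cleaner: loose blue spray can, 52 mm wide, 150 mm high, standing on the right of the bench. Origin under its centre.
- display: the same display as a body; origin under its centre
There are look-alikes about, which are no part of the job. Leave any pink or yellow look-alike of the display alone.

How it is judged:
On the way, in this order (a step that is already met when the one before it is completed fails the run):
1. the lock button is pressed (5 mm or more) with the cradle still at its start (within 15 mm) (value of joint lock above 0.005 m and value of joint cradle below 0.015 m), for 0.05 s.
2. the cradle is against the dock (gap under 3 mm) with the button still held down (y of dock_face in the frame of cradle_front below 0.003 m and value of joint lock above 0.004 m), for 0.1 s.
At the end, for the whole second after the job is handed in: the cradle rests against the dock (gap under 4.5 mm) with its button sprung back up (within 2 mm), so that it is locked there, and the display lies flat in its tray (y of dock_face in the frame of cradle_front below 0.0045 m and value of joint lock below 0.002 m and velocity of joint cradle between -0.005 and 0.005 m/s and z of display_mid in the frame of stage between 0.04 and 0.052 m and x of display_mid in the frame of button_top between 0.077 and 0.097 m and angle between display_mid's own z axis and vertical below 0.08 rad); the robot touches nothing.
It fails at once if the button came up while the cradle was between its start and the dock (value of joint cradle above 0.008 m and y of dock_face in the frame of cradle_front above 0.0055 m and value of joint lock below 0.0035 m).
It fails at once if the robot touched the display (contact force between any of the fingers, the arm and display above 1 N).
It fails at once if the display was lifted or tipped out of the tray (z of display_mid in the frame of stage above 0.056 m or angle between display_mid's own z axis and vertical above 0.2 rad).
It fails at once if a thing standing around was disturbed (moved more than 20 mm) (distance of any of remote, red_cap, tape_roll, screwdriver, spare_display, parts_tray, contact_cleaner from where it was at the start of the episode above 0.02 m).
It also fails if it takes over 38 s, if anything falls off the work surface, if the arm or the gripper's body presses on something with over 40 N, if the wrist force passes 120 N, or if a joint passes its speed limit or range.

## Working session

There is one attempt and no reset: what is moved stays moved. The work goes in short steps, Python scripts to look and compute and a tool call to move; the robot and the scene stay as the last step left them, time stands still between calls to the robot, and variables do not carry over. Pictures are saved under pics/ and viewed, about 8 in all and at most 12, crops included, and the job is handed in when it is done.

Besides the shell and the picture viewer there is one more tool, called after "Request:" by a JSON object that holds its "api" and its "payload". apply_moves: Moves the arm, as the interface text tells. Its arguments: {"type":"object","properties":{"increments":{"type":"array"},"jaw":{"type":"number"}},"required":["increments"]}

```bash
mkdir -p pics && python3 - <<'E'
from workcell import *
import cv2, numpy as np
s=get_state(); print(s['clock'],s['tcp_pos'],np.round(s['tcp_rot'],3),s['opening'])
for n in ['top','scene']:
    f=grab_frame(n); cv2.imwrite(f'pics/{n}0.png',f[:,:,::-1]); c=camera_model(n); print(n,np.round(c['K'],1).tolist(),np.round(c['T'],4).tolist())
E
```

```text
0.0 [0.22284274 0.58366866 0.21407943] [[-0.     0.357  0.934]
 [-0.001  0.934 -0.357]
 [-1.    -0.001 -0.   ]] 1.0007494340595116
top [[371.3, 0.0, 320.7], [0.0, 371.3, 202.1], [0.0, 0.0, 1.0]] [[0.0097, -0.9832, 0.1825, 0.356], [-0.9996, -0.0048, 0.0278, 0.0216], [-0.0264, -0.1827, -0.9828, 1.1482], [0.0, 0.0, 0.0, 1.0]]
scene [[486.8, 0.0, 316.8], [0.0, 486.8, 196.9], [0.0, 0.0, 1.0]] [[0.8835, 0.3162, -0.3456, 1.0081], [0.4683, -0.6163, 0.6331, -0.796], [-0.0128, -0.7212, -0.6926, 0.9696], [0.0, 0.0, 0.0, 1.0]]
```

View pics/top0.png

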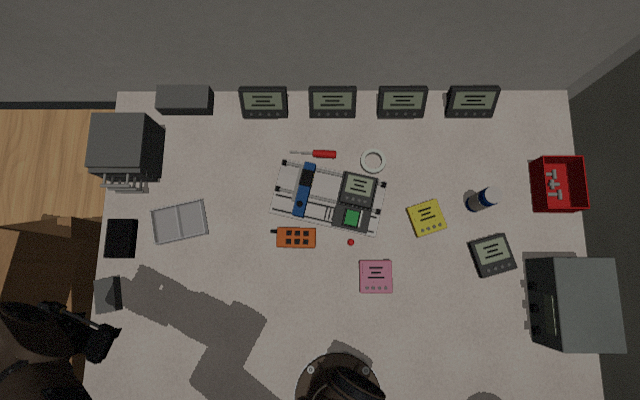

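View pics/scene0.png

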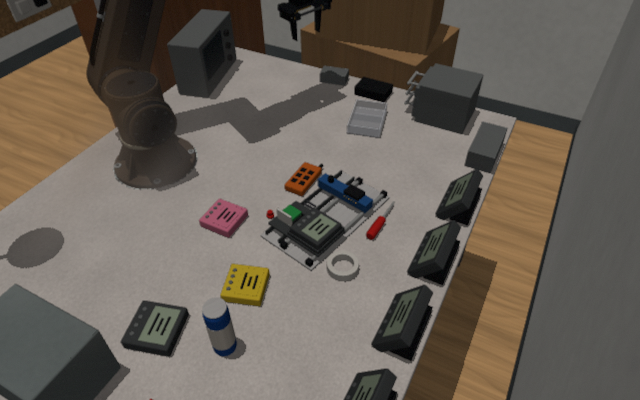

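The top view shows the green button at about (352,217), the blue dock at about (303,190) to its left (+y), the remote at (295,237) and the red cap at (351,242). The scene view shows the button at about (291,212). Next I measure the button, dock and yaw.

```bash
cat > h.py <<'E'
from workcell import *
import cv2, numpy as np
def ray(n,uv,c=None):
    c=c or camera_model(n); d=c['T'][:3,:3]@np.linalg.solve(c['K'],[*uv,1]); return c['T'][:3,3],d
def plane(n,uv,z,c=None):
    o,d=ray(n,uv,c); return o+d*(z-o[2])/d[2]
def tri(r1,r2):
    A=np.array([r1[1],-r2[1]]).T; t=np.linalg.lstsq(A,r2[0]-r1[0],rcond=None)[0]
    p,q=r1[0]+r1[1]*t[0],r2[0]+r2[1]*t[1]; return (p+q)/2,np.linalg.norm(p-q)
def blobs(img,lo,hi,amin=20):
    hsv=cv2.cvtColor(img,cv2.COLOR_RGB2HSV); m=cv2.inRange(hsv,lo,hi)
    cs=cv2.findContours(m,cv2.RETR_EXTERNAL,cv2.CHAIN_APPROX_NONE)[0]
    return sorted([c for c in cs if cv2.contourArea(c)>amin],key=cv2.contourArea,reverse=True)
def cen(c):
    m=cv2.moments(c); return m['m10']/m['m00'],m['m01']/m['m00']
E
python3 - <<'E'
from h import *
R={}
for n in ['top','scene']:
    f=cv2.imread(f'pics/{n}0.png')[:,:,::-1].copy()
    for k,lo,hi in [('green',(50,120,60),(80,255,255)),('blue',(100,120,40),(125,255,255))]:
        for c in blobs(f,lo,hi)[:3]:
            u=cen(c); p=plane(n,u,.052)
            P=np.array([plane(n,q,.052)[:2] for q in c[:,0].astype(float)],np.float32)
            r=cv2.minAreaRect(P*1000)
            print(n,k,np.round(u,1),cv2.contourArea(c),np.round(p,4),[np.round(x,1) for x in r])
            R.setdefault((n,k),u)
print(tri(ray('top',R['top','green']),ray('scene',R['scene','green'])))
E
```

```text
top green [351.3 217.4] 161.0 [ 0.5136 -0.0391  0.052 ] [array([513.5, -39.3]), array([37.3, 44.5]), np.float64(76.0)]
top blue [300.9 200.4] 313.5 [0.5644 0.1121 0.052 ] [array([564.9, 112.4]), array([34.5, 95.6]), np.float64(77.1)]
top blue [309.2 166.1] 62.0 [0.6715 0.0888 0.052 ] [array([671.7,  88.6]), array([32.9, 23. ]), np.float64(77.1)]
top blue [485.4 199.8] 21.0 [ 0.5688 -0.4372  0.052 ] [array([ 568. , -437.1]), array([41. , 16.2]), np.float64(35.9)]
scene green [292.2 211. ] 110.5 [ 0.5174 -0.0343  0.052 ] [array([515.9, -37.2]), array([35.8, 43.2]), np.float64(75.1)]
scene blue [343.5 192.5] 528.5 [0.607  0.0917 0.052 ] [array([607.6,  95.6]), array([ 55.9, 180.3]), np.float64(77.4)]
scene blue [217.7 322. ] 240.0 [ 0.5423 -0.3982  0.052 ] [array([ 540.2, -395.6]), array([52.8, 43.7]), np.float64(47.9)]
scene blue [226.1 351.2] 79.0 [ 0.5985 -0.4458  0.052 ] [array([ 596.6, -445.5]), array([40.6, 19.8]), np.float64(44.2)]
(array([ 0.51582856, -0.03723786,  0.05317061]), np.float64(0.005893929623480976))
```

Request:
{"api": "apply_moves", "payload": {"increments": [[0,-22,22,-7.9],[0,-22,22,-7.9],[0,-22,22,-7.9],[0,-22,22,-7.9],[0,-22,22,-7.9],[0,-22,22,-7.9],[0,-22,22,-7.9],[0,-22,22,-7.9]], "jaw": 2.0}}

```text
clock: 0.77
tcp_pos: [0.3507, 0.2966, 0.2146]
tcp_rot: [[-0.0, 0.226, 0.974], [-0.001, 0.974, -0.226], [-1.0, -0.001, -0.0]]
contact_force: [0.4, 0.3, 0.1]
opening: 0.494
```

Request:
{"api": "apply_moves", "payload": {"increments": [[0,-25,19,0],[0,-25,19,0],[0,-25,19,0],[0,-25,19,0],[0,-25,19,0],[0,-25,19,0],[0,-25,19,0],[0,-25,19,0]]}}

```text
clock: 1.43
tcp_pos: [0.4801, 0.0101, 0.2145]
tcp_rot: [[0.0, 0.227, 0.974], [-0.0, 0.974, -0.227], [-1.0, -0.0, 0.0]]
contact_force: [-0.3, 1.1, -0.8]
opening: 0.212
```

Request:
{"api": "apply_moves", "payload": {"increments": [[0,-3.0,2.3,0],[0,-6.5,4.5,0],[0,-6.5,4.5,0],[0,-6.5,4.5,0]]}}

```text
clock: 1.77
tcp_pos: [0.5082, -0.0615, 0.214]
tcp_rot: [[-0.001, 0.228, 0.974], [0.0, 0.974, -0.228], [-1.0, 0.0, -0.001]]
contact_force: [-0.4, 1.0, -0.2]
opening: 0.209
```

```bash
python3 - <<'E'
from h import *
s=get_state(); c=camera_model('wrist'); f=grab_frame('wrist'); np.savez('w1.npz',K=c['K'],T=c['T'])
cv2.imwrite('pics/w1.png',f[:,:,::-1]); print(s['clock'],s['tcp_pos'],np.round(s['tcp_rot'],3).tolist(),s['opening'])
print(np.round(c['T'],3).tolist())
for k,lo,hi in [('green',(50,120,60),(80,255,255)),('blue',(100,120,40),(125,255,255))]:
    for b in blobs(f,lo,hi,100)[:3]:
        u=cen(b); P=np.array([plane('wrist',q,.052,c)[:2] for q in b[:,0].astype(float)],np.float32)
        print(k,np.round(u,1),np.round(plane('wrist',u,.052,c),4),cv2.minAreaRect(P*1000))
E
```

```text
1.7667 [ 0.50821379 -0.0615319   0.21402349] [[-0.001, 0.228, 0.974], [0.0, 0.974, -0.228], [-1.0, 0.0, -0.001]] 0.20858881051626718
[[0.228, 0.947, 0.227, 0.444], [0.974, -0.222, -0.053, -0.047], [-0.0, 0.233, -0.972, 0.385], [0.0, 0.0, 0.0, 1.0]]
green [344.1 180.9] [ 0.5123 -0.0388  0.052 ] ((512.677978515625, -38.92839431762695), (38.050636291503906, 42.9926643371582), 76.79327392578125)
blue [494.3 195.8] [0.5622 0.1065 0.052 ] ((570.8668823242188, 106.03971862792969), (45.06241226196289, 111.97327423095703), 77.16630554199219)
blue [487.7 295. ] [0.6722 0.0871 0.052 ] ((672.185302734375, 86.75077819824219), (35.613563537597656, 16.937868118286133), 76.79400634765625)
```

View pics/w1.png

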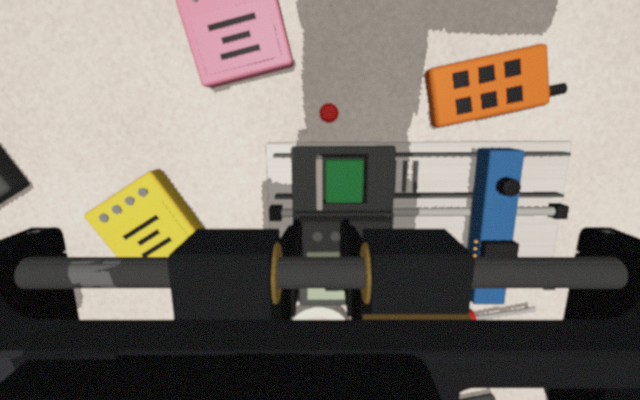

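The wrist view shows the button at (344,181) with the white ledge just left of it at about x=320. The area behind the ledge is free, and the dock is on the right. I'll straddle the ledge with the fingers, so the front finger presses the button and the rear finger pushes the ledge's back.

Request:
{"api": "apply_moves", "payload": {"increments": [[4,0,0,0],[8,0,0,0],[11,0,0,0],[13.5,0,0,0],[15,0,0,0],[15.5,0,0,0],[15.5,0,0,0],[15.5,0,0,0]]}}

```text
clock: 2.48
tcp_pos: [0.5083, -0.0592, 0.0603]
tcp_rot: [[0.0, 0.224, 0.975], [0.0, 0.975, -0.224], [-1.0, 0.0, 0.0]]
contact_force: [-0.1, 0.1, 0.2]
opening: 0.214
```

```bash
python3 - <<'E'
from h import *
s=get_state(); f=grab_frame('wrist'); g=grab_frame('scene')
cv2.imwrite('pics/w2.png',np.vstack([f[:,:,::-1][100:400],cv2.resize(g[140:280,220:420,::-1],(640,300),interpolation=cv2.INTER_CUBIC)])); print(s['clock'],s['tcp_pos'],s['contact_force'])
E
```

```text
2.4833 [ 0.50825835 -0.05920882  0.06033767] [-0.13622983  0.10338868  0.21311284]
```

View pics/w2.png

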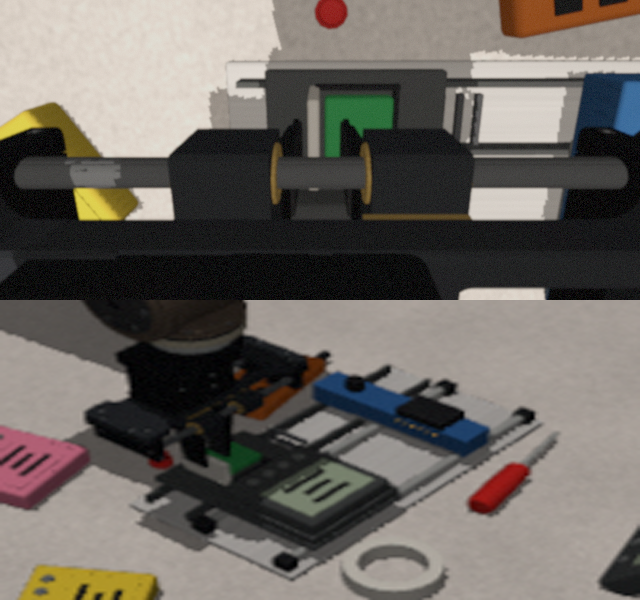

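Ledge (x≈308–320) sits between the rear finger (~295) and the front finger (~350, over the button). Pressing now.

Request:
{"api": "apply_moves", "payload": {"increments": [[0.7,0,0,0],[1.1,0,0,0],[1.4,0,0,0],[1.55,0,0,0],[1.55,0,0,0],[1.55,0,0,0]]}}

```text
clock: 3.08
tcp_pos: [0.5087, -0.0599, 0.0443]
tcp_rot: [[0.001, 0.225, 0.974], [-0.0, 0.974, -0.225], [-1.0, 0.0, 0.001]]
contact_force: [2.4, 2.2, 4.8]
opening: 0.209
```

Pressed: z = 44.3 mm, 4.8 N from the spring. Now I push along the stage's +y.

Request:
{"api": "apply_moves", "payload": {"increments": [[0.05,0.2,0,0],[0.05,0.5,0,0],[0.05,1.0,0,0],[0.05,1.6,0,0],[0.05,2.2,0,0],[0.05,2.8,0,0],[0.05,3.4,0,0],[0.05,4.0,0,0]]}}

```text
clock: 3.75
tcp_pos: [0.5176, -0.021, 0.0441]
tcp_rot: [[0.001, 0.225, 0.974], [-0.0, 0.974, -0.225], [-1.0, -0.0, 0.001]]
contact_force: [0.3, -2.4, 9.6]
opening: 0.212
```

```bash
python3 - <<'E'
from h import *
s=get_state(); c=camera_model('wrist'); f=grab_frame('wrist'); g=grab_frame('scene')
cv2.imwrite('pics/w3.png',np.vstack([f[:,:,::-1][100:400],cv2.resize(g[140:280,220:420,::-1],(640,300),interpolation=cv2.INTER_CUBIC)])); print(s['clock'],s['tcp_pos'],s['contact_force'])
for b in blobs(f,(100,120,40),(125,255,255),100)[:2]:
    P=np.array([plane('wrist',q,.052,c) for q in b[:,0].astype(float)]); y=np.array([.225,.974,0])
    print(np.percentile((P-s['tcp_pos'])@y,[0,5,95]))
E
```

```text
3.75 [ 0.51758782 -0.02100664  0.04413501] [ 0.33275    -2.44147255  9.55979497]
[0.10612955 0.10713081 0.15780369]
[0.10813077 0.10835703 0.13186393]
```

View pics/w3.png

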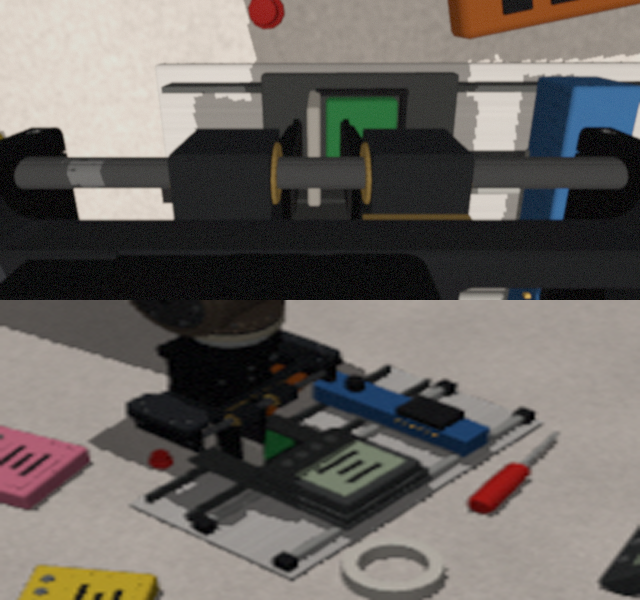

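The cradle travels with the fingers, the ledge is still between them, and the gap to the dock is still open. Continuing.

Request:
{"api": "apply_moves", "payload": {"increments": [[0,0.5,0,0],[0,1.0,0,0],[0,1.5,0,0],[0,2.0,0,0],[0,2.5,0,0],[0,3.0,0,0],[0,3.3,0,0],[0,3.6,0,0]]}}

```text
clock: 4.52
tcp_pos: [0.5256, 0.0141, 0.0441]
tcp_rot: [[0.001, 0.225, 0.974], [-0.0, 0.974, -0.225], [-1.0, -0.0, 0.001]]
contact_force: [0.2, -0.5, 10.0]
opening: 0.212
```

Request:
{"api": "apply_moves", "payload": {"increments": [[0,0.2,0,0],[0,0.4,0,0],[0,0.6,0,0],[0,0.8,0,0]]}}

```text
clock: 4.85
tcp_pos: [0.5273, 0.0218, 0.0441]
tcp_rot: [[0.001, 0.225, 0.974], [-0.0, 0.974, -0.225], [-1.0, -0.0, 0.001]]
contact_force: [-0.8, -1.5, 9.4]
opening: 0.21
```

Request:
{"api": "apply_moves", "payload": {"increments": [[0,0.15,0,0],[0,0.3,0,0],[0,0.45,0,0],[0,0.6,0,0]]}}

```text
clock: 5.18
tcp_pos: [0.5285, 0.0272, 0.0442]
tcp_rot: [[0.001, 0.225, 0.974], [-0.001, 0.974, -0.225], [-1.0, -0.001, 0.001]]
contact_force: [-1.7, -8.5, 10.3]
opening: 0.208
```

Request:
{"api": "apply_moves", "payload": {"increments": [[0,0.15,0,0],[0,0.3,0,0],[0,0.4,0,0],[0,0.4,0,0]]}}

```text
clock: 5.52
tcp_pos: [0.5289, 0.0296, 0.0441]
tcp_rot: [[-0.001, 0.224, 0.975], [-0.002, 0.975, -0.224], [-1.0, -0.002, -0.0]]
contact_force: [-4.9, -20.0, 11.7]
opening: 0.21
```

```bash
python3 - <<'E'
from h import *
s=get_state(); f=grab_frame('wrist'); g=grab_frame('scene')
cv2.imwrite('pics/w4.png',np.vstack([f[:,:,::-1][100:400],cv2.resize(g[140:280,220:420,::-1],(640,300),interpolation=cv2.INTER_CUBIC)])); print(s['clock'],s['tcp_pos'],s['contact_force'])
E
```

```text
5.5167 [0.5289439  0.02962167 0.04414125] [ -4.92865589 -19.97050512  11.68082486]
```

View pics/w4.png

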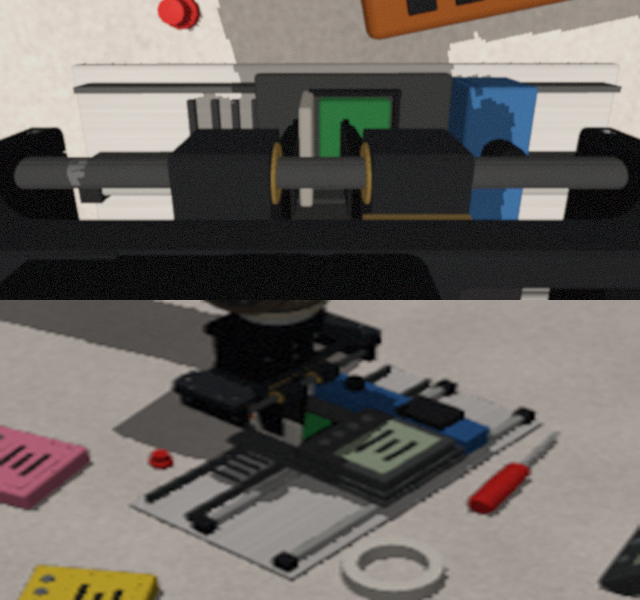

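The cradle front meets the dock: 20 N reaction and no gap visible at (450,150). I ease the push off slightly, then lift straight up.

Request:
{"api": "apply_moves", "payload": {"increments": [[0,-0.1,0,0],[0,-0.15,0,0],[-0.5,-0.15,0,0],[-1.0,-0.15,0,0],[-1.2,-0.15,0,0],[-1.2,-0.3,0,0],[-1.2,-0.5,0,0],[-1.2,-0.6,0,0]]}}

```text
clock: 6.28
tcp_pos: [0.5277, 0.0257, 0.0555]
tcp_rot: [[-0.0, 0.225, 0.974], [0.0, 0.974, -0.225], [-1.0, 0.0, -0.001]]
contact_force: [-0.2, -0.7, -0.5]
opening: 0.211
```

Request:
{"api": "apply_moves", "payload": {"increments": [[-0.5,0,0,0],[-1.5,0,0,0],[-3.5,0,0,0],[-6,0,0,0],[-9,0,0,0],[-12,0,0,0],[-14,0,0,0],[-14,0,0,0]]}}

```text
clock: 6.95
tcp_pos: [0.5293, 0.0259, 0.2005]
tcp_rot: [[0.007, 0.225, 0.974], [-0.0, 0.974, -0.225], [-1.0, 0.001, 0.007]]
contact_force: [0.2, 0.0, 0.9]
opening: 0.21
```

```bash
python3 - <<'E'
from h import *
s=get_state(); c=camera_model('wrist'); f=grab_frame('wrist'); g=grab_frame('scene')
cv2.imwrite('pics/w5.png',np.vstack([f[:,:,::-1][50:350],cv2.resize(g[140:280,220:420,::-1],(640,300),interpolation=cv2.INTER_CUBIC)])); print(s['clock'],s['tcp_pos'],s['contact_force'])
for b in blobs(f,(50,120,60),(80,255,255),100)[:1]:
    P=np.array([plane('wrist',q,.052,c)[:2] for q in b[:,0].astype(float)],np.float32); r=cv2.minAreaRect(P*1000); print(r, (np.array(r[0])-[512.7,-38.9])@[.226,.974])
E
```

```text
6.95 [0.52930611 0.02589358 0.20047663] [2.39063650e-01 8.13959980e-04 8.82884901e-01]
((531.904296875, 46.98249435424805), (38.17021560668945, 43.28294372558594), 76.9776382446289) 87.98972059478758
```

View pics/w5.png

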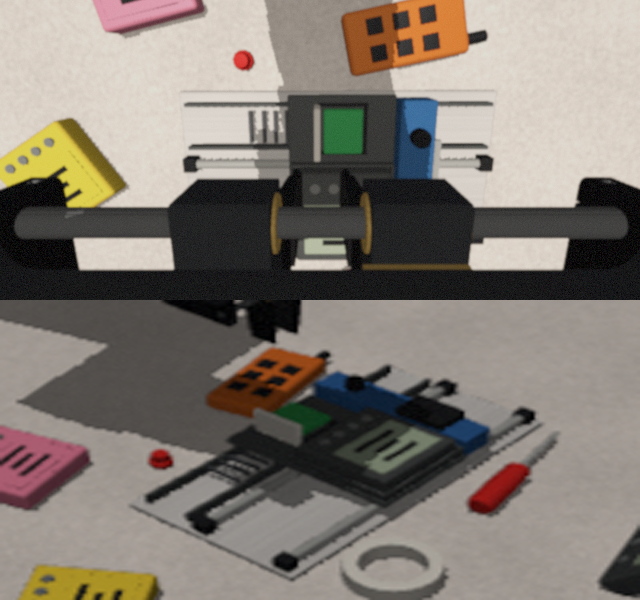

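The cradle sits at the dock with no visible gap, after 88 mm of travel. The button outlines as 38 x 43 mm when cast at 52 mm height, so it is up. The display is in its tray and the surrounding things in view are in place. Letting the arm settle, then handing in.

Request:
{"api": "apply_moves", "payload": {"increments": [[0,0,0,0],[0,0,0,0],[0,0,0,0]]}}

```text
clock: 7.3
tcp_pos: [0.5275, 0.0258, 0.1947]
tcp_rot: [[-0.002, 0.225, 0.974], [0.0, 0.974, -0.225], [-1.0, -0.0, -0.002]]
contact_force: [0.5, -0.2, -0.3]
opening: 0.206
```

```bash
python3 -c "
from workcell import *
print(sign_off())"
```

```text
the job is handed in; nothing more can be done
None
```

I docked the cradle and handed the job in at 7.3 s; the hand-in gives no verdict. The fingers straddled the white ledge. The front finger held the button down, to about 44 mm above the bench with 5–12 N upward. The cradle was then pushed along its rails until the dock pushed back with about 20 N. I eased the push, lifted straight up and drew clear.

**Last checks:**
- **Cradle:** it had moved about 88 mm and shows no gap to the dock in the last picture. I judged the gap by eye, not to the millimetre.
- **Button:** its outline measures 38 x 43 mm at the raised height, so I take it to be up and the cradle locked. The lock itself I could not test.
- **Display and surroundings:** the display lies in its tray. The loose things in the last picture look undisturbed; some were out of view, and I did not measure any of them again.
- **Robot:** it is clear of everything, with about zero contact force.

One point was unclear in the task text. The ledge face described (looking to +y) cannot push the cradle to +y from the button side, so I put the rear finger behind the ledge. Friction on the button may have done part of the driving. No check failed.

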